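# Fit a capped sieve lid on a sugar shaker and take off the cap

## Task

Get the open steel sugar shaker ready for dusting: pick up the steel sieve lid by its wide rim, with its blue dust cap still sitting on it, and lower the two together onto the open shaker until the lid is fully home, then let go of the lid. Now take hold of the blue cap alone and lift it straight off, leaving the sieve lid seated and undisturbed, and finish still gripping the cap, level and at least 6 cm above where it sat. Do not tip the shaker or push it from its place, and leave everything else where it is.

Things in the scene. Friction and masses are not known exactly. Their poses are not given: they have to be found in the camera images.
- lid_center (a point): Steel sieve lid, loose, upright on the wire rack, blue cap on it. Point: on its axis, half-way up its 37 mm height, mid-height of its wide rim. From below: tapered plug 14 mm high (diameter 50 widening to 58.6), wide rim 9 mm high, diameter 69 (grip here: 4.5 mm above to 4.5 below this point), collar 14 mm high, diameter 54, perforated top, under the cap. z up. 70-120 g.
- cap_center (a point): Blue plastic dust cap, loose: upside-down cup 27 mm high, outer diameter 62 at the open lower edge, 58 at the flat closed top. Sits over the lid's collar, lower edge resting on the lid's wide rim; only gravity holds it, 2 mm play all round. Point: on its axis, half-way up (13.5 mm above the lower edge); 18 mm above lid_center when sitting on the lid. z up. 24-39 g.
- shaker_mouth (a point): Centre of the open mouth of the steel sugar shaker, level with its rim: a loose can, diameter 66 outside, 62 inside, 80 mm high, 220-420 g, in the sheet pan. Loop handle along this point's +x, out to 60 mm from the axis, 23 to 63 mm below the rim. The lid's plug goes into the mouth; fully home, its wide rim rests on the can's rim and lid_center is 4.5 mm above this point. z up.
- rack: Wire cooling rack, fixed, 200 mm along its x, 300 mm along its y, origin under its centre, top 25 mm above the table. The lid with its cap, the ring cutter and the piping nozzle stand on it.
- pan: Aluminium sheet pan, fixed, 208 mm along its x, 308 mm along its y, floor 3 mm and edge up to 14 mm above the table, origin under its centre. The open shaker and the closed cocoa shaker stand in it.
- cocoa_shaker: Bystander: the same kind of steel shaker, closed, with a lid and a dark brown cap, 116 mm high overall, handle along its x axis; loose, in the sheet pan about 150 mm from the open shaker. Origin at the centre of its underside.
- cutter: Bystander: steel ring cutter, 64 mm diameter, 35 mm high, loose, on the rack about 150 mm from the lid. Origin at the centre of its underside.
- nozzle: Bystander: small conical piping nozzle, 34 mm diameter, 45 mm high, loose, standing on the rack 75 to 130 mm from the lid. Origin at the centre of its underside.
- scraper: Bystander: dough scraper with a steel blade and wooden grip, 92 x 150 mm, 18 mm high, lying on the table beyond the pan and rack. Origin under its centre.
- brush: Bystander: pastry brush lying on the table beyond the pan and rack. Origin under its middle.
- bowl: Bystander: steel bowl, 150 mm diameter, 60 mm high, on the table beyond the pan and rack. Origin at the centre of its underside.
Things that resemble listed ones, but are neither listed nor needed, are in the scene too. Leave any orange look-alike of the part that bears lid_center alone.

How it is judged:
By the outcome, as a careful person would: the job done as asked, in the order asked, and still so for the second after the job is handed in, while the arm keeps its last pose, push and grip.
It also fails if it takes over 48 s, if anything falls off the work surface, if the arm or the gripper's body presses on something with over 40 N, if the wrist force passes 120 N, or if a joint passes its speed limit or range.

## Robot

A 7-joint arm with a two-finger parallel gripper is mounted at the origin on the work surface. World frame = base frame: x ahead of the robot, y to its left, z up, the work surface at z = 0. Lengths are in m, angles in rad, forces in N, time in s.
With the tool pointing down it reaches from about 0.35 to 0.9 m from the base axis. Payload 7.2 kg.
Tool frame: the origin (TCP) lies on the mounting face of the last link; the fingertips stand 173 mm ahead of it and the grasp point (between the pads) lies 155 mm ahead of it; z points along the fingers, x is the direction in which the jaws open and shut, and the axes are right-handed (so a half turn about z gives the same grasp; the last joint's range is limited). The gripper opens to 85 mm and grips with 20 to 120 N. Pads are 22 mm wide; open, the fingers measure 114 mm over their backs; the gripper's body (76 mm by 85 mm) begins 54 mm behind the grasp point. The pads swing forward as they close: fully open they stand 13 mm farther back than shut.
Start: joints at [1.171, 0.411, -0.013, 1.596, 0.006, 1.134, -0.082], TCP at [0.204, -0.591, 0.405] pointing down, gripper open.
Joint ranges: [-2.95, 2.95], [-0.29, 1.99], [-1.47, 1.44], [0.14, 2.54], [-1.03, 4.17], [0.13, 1.85], [-2.86, 2.86]. Speed limits (rad/s): [2.39, 2.39, 3.01, 3.01, 3.14, 3.14, 3.14].

## Interface

Orientations are given as a unit quaternion [w, x, y, z].
In Python, from bench import env, viewer gives the robot as it stands.
- The arm moves only by the shell command python3 -m crank 'ROWS'. ROWS is JSON, a list of rows, each a list of 7 numbers: the shift along the tool's x, y, z in mm, then the turn, a rotation vector about the tool's x, y, z in rad, then the opening, from 0 (shut) to 1 (fully open). In form: [[x, y, z, rx, ry, rz, hand], ...]. A call has 1 to 8 rows; each row shifts and turns the commanded pose from where the row before left it, along the tool's axes as they then stand; what a row does not reach is not made up. A row lasts 1/12 s, in which the tool goes at most 41.7 mm and 7.16 degrees, less where a joint would pass 70% of its speed; a pose out of reach is approached as far as the arm can. A call is refused whole if a number of a shift passes 41.7 or a number of a turn 0.125, either way. A call with a gripper value outside its range is refused whole. The fingers move at their own pace and stop on an object; the grip force is fixed at half the most. Time passes only in rows, so rows that do not move let the fingers close. It gives the time, the measured TCP pose, the force and the opening at its end, in the units of the state.
- env.observe(): the state, without advancing time (a new reading comes with each control period).
- viewer.grab_frame(name): name is "scene" or "side" or "wrist"; returns the picture (480x640x3 uint8, red, green, blue); there is no depth.
- viewer.camera_params(name): a dict with "fx", "fy", "cx", "cy" (pixels), "cam_to_world" (4x4, takes a point from camera to world coordinates); the wrist camera has in their place "tool_from_camera" (4x4, takes a point from camera to tool coordinates, whose origin is the TCP and whose axes are the tool frame's). Camera axes: x right, y down, z forward; pixel columns grow to the right and rows downward; lengths in m; the calibration is good to about 2 mm. A picture is of the moment at which its call begins: read the wrist's pose just before it. camera_params takes no time and is no camera call.
- env.close_job(): hands the job in, once; it reports no verdict.
The state is a dict: "t": time; "qpos": joint angles; "qvel": joint speeds; "effort": joint torques, N m; "tool_pos": TCP position; "eef_rot": TCP orientation; "ft_force": force on the tool from outside, world axes, zero at the start; "moment": the same for the moment, N m; "grip_width": finger opening in m.
Only numpy, scipy, OpenCV 4.12 (cv2) and the standard library are available. Lean on these libraries where they do the work, as an engineer would, in place of code of your own. Each camera call takes 0.05 s, during which the arm holds its last target.

## Working session

There is one attempt and no reset: what is moved stays moved. The work goes in short steps, Python scripts to look and compute and a shell command to move; the robot and the scene stay as the last step left them, time stands still between calls to the robot, and variables do not carry over. Pictures are saved under pics/ and viewed, and the job is handed in when it is done.

```bash
ls; mkdir -p pics; python3 - <<'E'
from bench import env, viewer
import cv2
s=env.observe(); print(s)
for n in ("scene","side","wrist"):
    im=viewer.grab_frame(n); cv2.imwrite(f"pics/{n}0.png",im[:,:,::-1]); p=viewer.camera_params(n); print(n,p)
E
```

```text
pics
{'t': 0.0, 'qpos': array([ 1.17080644,  0.41191648, -0.01270332,  1.59706672,  0.00559999,
        1.13429063, -0.08220914]), 'qvel': array([-0.00156282,  0.00052552,  0.00056779, -0.00013384,  0.00174795,
        0.00062074,  0.00142101]), 'effort': array([-7.92334486e-04, -6.00625920e+01,  6.82010483e-01, -2.99411899e+01,
        1.38222228e-02,  1.07434878e-02, -8.31056695e-06]), 'tool_pos': array([ 0.2034876 , -0.5907127 ,  0.40383327]), 'eef_rot': array([-4.27483247e-04,  8.14168942e-01, -5.80627468e-01, -7.03024935e-04]), 'ft_force': array([-0.01275143,  0.01401995,  0.57268177]), 'moment': array([-0.00446338, -0.00472048,  0.01093754]), 'grip_width': 0.08531058837321821}
scene {'fx': 479.26086144829, 'fy': 479.26086144829, 'cx': 317.4344748813429, 'cy': 242.4470111338014, 'cam_to_world': array([[-0.85449292,  0.43958273, -0.27678309,  0.86367151],
       [ 0.51930483,  0.7097237 , -0.47604071,  0.49834013],
       [-0.01281976, -0.55050821, -0.83473131,  0.9830299 ],
       [ 0.        ,  0.        ,  0.        ,  1.        ]])}
side {'fx': 460.8679219702338, 'fy': 460.8679219702338, 'cx': 317.21687255511483, 'cy': 235.989998851779, 'cam_to_world': array([[ 0.99538845, -0.05478053,  0.07874596,  0.49540927],
       [-0.09580141, -0.60955369,  0.78693481, -0.75987749],
       [ 0.00489118, -0.79084979, -0.61199075,  0.66488845],
       [ 0.        ,  0.        ,  0.        ,  1.        ]])}
wrist {'fx': 404.5176863038816, 'fy': 404.5176863038816, 'cx': 317.29073337284433, 'cy': 246.1574827548003, 'tool_from_camera': array([[ 9.99999986e-01,  1.24591570e-04,  1.11754393e-04,
        -3.38445249e-04],
       [-1.49802024e-04,  9.64071198e-01,  2.65643940e-01,
        -6.72474616e-02],
       [-7.46421960e-05, -2.65643953e-01,  9.64071203e-01,
         2.94754165e-02],
       [ 0.00000000e+00,  0.00000000e+00,  0.00000000e+00,
         1.00000000e+00]])}
```

View pics/scene0.png

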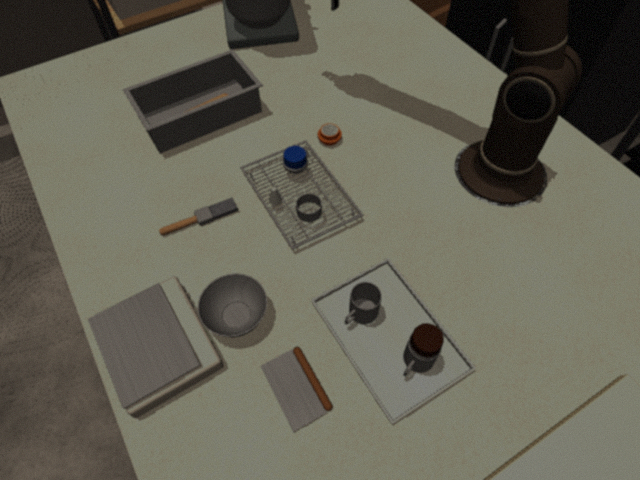

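View pics/side0.png

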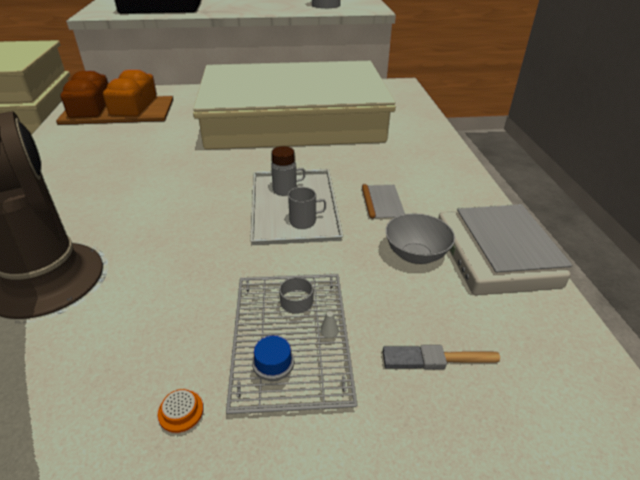

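View pics/wrist0.png

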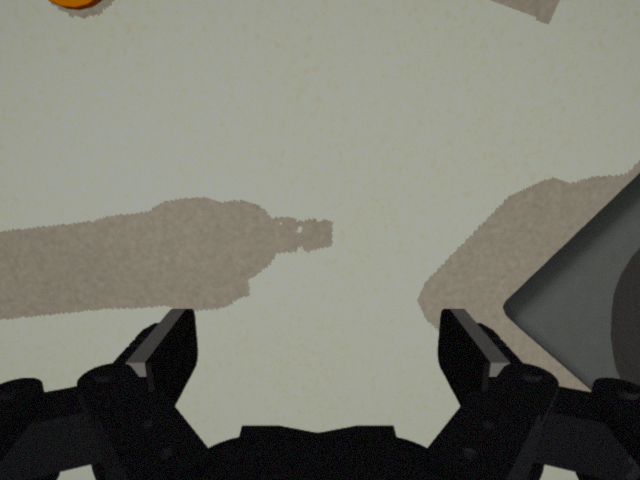

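The blue cap and lid are at scene (295,158) and side (273,357). The things that could be mistaken for it are:
- the orange sieve lid at scene (330,133), side (181,410)
- the cocoa shaker's brown cap at scene (426,340), side (283,158)
- the ring cutter at scene (309,207), side (296,294)

The open shaker is at scene (365,302), side (303,208). I choose the blue-capped lid on the rack.

```bash
cat > h.py <<'E'
import numpy as np, cv2
from bench import env, viewer
from scipy.spatial.transform import Rotation as R
def cam(n,s=None):
    p=viewer.camera_params(n)
    if n=="wrist":
        q=s["eef_rot"]; T=np.eye(4); T[:3,:3]=R.from_quat([q[1],q[2],q[3],q[0]]).as_matrix(); T[:3,3]=s["tool_pos"]
        M=T@p["tool_from_camera"]
    else: M=p["cam_to_world"]
    return p,M
def ray(c,u,v):
    p,M=c
    d=M[:3,:3]@np.array([(u-p["cx"])/p["fx"],(v-p["cy"])/p["fy"],1.]); return M[:3,3],d
def onz(c,u,v,z):
    o,d=ray(c,u,v); return o+d*(z-o[2])/d[2]
def proj(c,P):
    p,M=c; q=M[:3,:3].T@(np.array(P)-M[:3,3]); return np.array([p["cx"]+p["fx"]*q[0]/q[2],p["cy"]+p["fy"]*q[1]/q[2]])
def blue(im):
    h=cv2.cvtColor(im,cv2.COLOR_RGB2HSV); return cv2.inRange(h,(105,120,40),(130,255,255))
def biggest(m):
    c,_=cv2.findContours(m,cv2.RETR_EXTERNAL,cv2.CHAIN_APPROX_NONE); return max(c,key=cv2.contourArea)
def tri(rs):
    A=np.zeros((3,3));b=np.zeros(3)
    for o,d in rs:
        d=d/np.linalg.norm(d);P=np.eye(3)-np.outer(d,d);A+=P;b+=P@o
    x=np.linalg.solve(A,b); return x
E
python3 - <<'E'
from h import *
rs=[]
for n in("scene","side"):
    im=cv2.imread(f"pics/{n}0.png")[:,:,::-1].copy(); c=cam(n)
    k=biggest(blue(im)); M=cv2.moments(k);u,v=M['m10']/M['m00'],M['m01']/M['m00']
    print(n,u,v,cv2.boundingRect(k),onz(c,u,v,.0635)); rs.append(ray(c,u,v))
print("cap tri",tri(rs))
# rough points
for nm,a,b,z in(("mouth",(366,291),(303,195),.083),("cocoa",(427,335),(283,152),.119),("nozzle base",(276,202),(329,335),.025),("cutter top",(309,203),(297,288),.06)):
    ca,cb=cam("scene"),cam("side")
    print(nm,onz(ca,*a,z),onz(cb,*b,z),tri([ray(ca,*a),ray(cb,*b)]))
S=cv2.imread("pics/scene0.png")[130:230,230:370]; D=cv2.imread("pics/side0.png")[170:250,230:350]
cv2.imwrite("pics/c1.png",np.hstack([cv2.resize(S,(420,300)),cv2.resize(D,(380,300))]))
S=cv2.imread("pics/scene0.png")[270:390,320:460]; D=cv2.imread("pics/side0.png")[260:420,200:380]
cv2.imwrite("pics/c2.png",np.hstack([cv2.resize(S,(420,360)),cv2.resize(D,(380,360))]))
E
```

```text
scene 294.32400497512435 154.09203980099502 (284, 146, 22, 17) [ 0.46627728 -0.2948008   0.0635    ]
side 272.1439528023598 354.9663716814159 (254, 336, 37, 39) [ 0.47129498 -0.28934373  0.0635    ]
cap tri [ 0.46975438 -0.29160805  0.06728495]
mouth [0.54189041 0.14358008 0.083     ] [0.55223645 0.14667854 0.083     ] [0.54774901 0.14432591 0.08628641]
cocoa [0.50922532 0.29673233 0.119     ] [0.51269587 0.29538519 0.119     ] [0.51111366 0.29657282 0.11913295]
nozzle base [ 0.57156781 -0.20857355  0.025     ] [ 0.57106189 -0.22495078  0.025     ] [ 0.57044258 -0.21613182  0.01522044]
cutter top [ 0.51522163 -0.13744138  0.06      ] [ 0.52033004 -0.13697206  0.06      ] [ 0.51804484 -0.13697094  0.06100892]
```

View pics/c1.png

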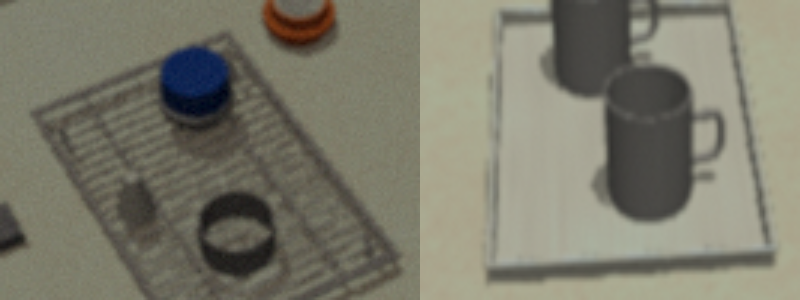

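View pics/c2.png

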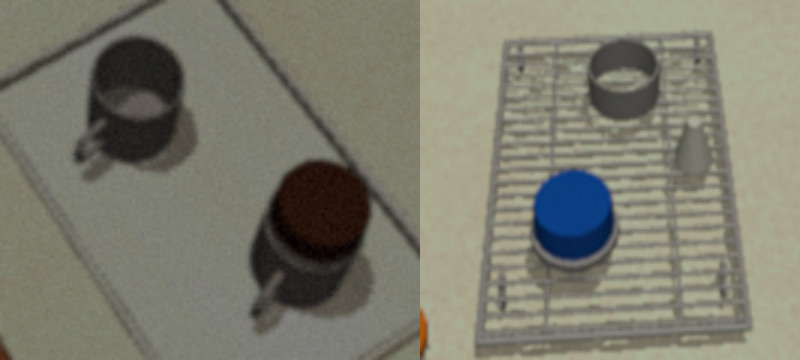

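The crops confirm the blue cap with a steel rim below it on the rack, and that the orange lid is a separate thing on the table. The triangulated heights agree (cap about 0.065, mouth about 0.083). Next I move above the lid for a wrist view.

```bash
python3 -m crank '[[-16.3,-29,5.3,0,0,0,1],[-16.3,-29,5.3,0,0,0,1],[-16.3,-29,5.3,0,0,0,1],[-16.3,-29,5.3,0,0,0,1],[-16.3,-29,5.3,0,0,0,1],[-16.3,-29,5.3,0,0,0,1],[-16.3,-29,5.3,0,0,0,1],[-16.3,-29,5.3,0,0,0,1]]'
python3 -m crank '[[-16.3,-29,5.3,0,0,0,1],[-16.3,-29,5.3,0,0,0,1],[-16.3,-29,5.3,0,0,0,1],[-16.3,-29,5.3,0,0,0,1],[0,0,0,0,0,0,1],[0,0,0,0,0,0,1],[0,0,0,0,0,0,1]]'
cat >> h.py <<'E'
def tool(s,P):
    q=s["eef_rot"]; r=R.from_quat([q[1],q[2],q[3],q[0]]); return r.inv().apply(np.array(P)-s["tool_pos"])*1000
E
python3 - <<'E'
from h import *
s=env.observe(); im=viewer.grab_frame("wrist"); cv2.imwrite("pics/w1.png",im[:,:,::-1])
c=cam("wrist",s); k=biggest(blue(im)); (u,v),r=cv2.minEnclosingCircle(k); e=cv2.fitEllipse(k)
print(s["tool_pos"],s["eef_rot"],s["qpos"],cam("wrist",s)[1][:3,3]); print(u,v,r,e,cv2.boundingRect(k))
print(onz(c,u,v,.075),onz(c,*e[0],.075))
E
```

```text
t: 0.82
tool_pos: [0.3812, -0.3907, 0.362]
eef_rot: [0.0, 0.814, -0.581, -0.0]
ft_force: [0.5, -0.1, 0.2]
grip_width: 0.0853
t: 1.4
tool_pos: [0.4686, -0.2929, 0.3408]
eef_rot: [0.0, 0.814, -0.581, -0.0]
ft_force: [-0.3, -0.2, -0.2]
grip_width: 0.0855
[ 0.46861196 -0.29285658  0.34080798] [ 2.99805790e-04  8.14248684e-01 -5.80516039e-01 -3.44742937e-04] [ 0.60566708  0.36217595 -0.17080465  1.8376514   0.07475577  0.94870464
 -0.83664015] [ 0.53204803 -0.27061823  0.31127326]
311.2881774902344 236.43087768554688 49.96558380126953 ((310.8450927734375, 236.63787841796875), (95.61907958984375, 99.00457000732422), 2.3646156787872314) (263, 187, 97, 100)
[ 0.47484434 -0.28649679  0.075     ] [ 0.47463573 -0.28628601  0.075     ]
```

View pics/w1.png

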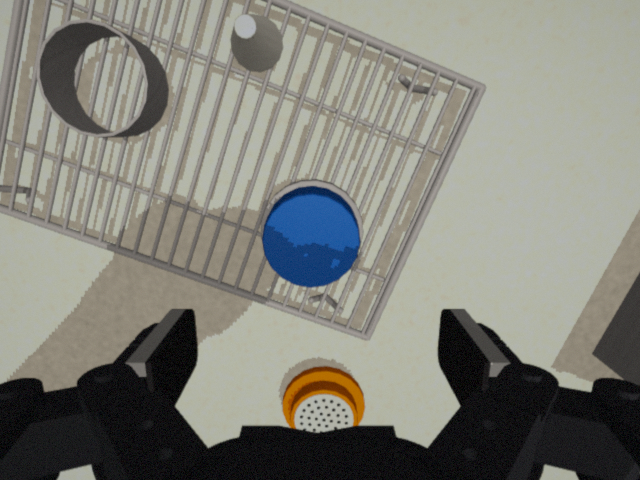

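The wrist view shows the blue cap's top at (311,238), 97 px wide, which agrees with 58 mm at 0.24 m. The orange lid is below it at (323,400). The two estimates agree to about 4 mm. I'll go closer and centre on it.

```bash
python3 - <<'E'
from h import *
s=env.observe(); print(tool(s,[.4735,-.2865,.27]))
E
```

```text
[-4.93289922 -7.33273705 70.99681728]
```

```bash
python3 -m crank '[[-2.5,-3.5,24,0,0,0,1],[-2.5,-3.5,24,0,0,0,1],[0,0,23,0,0,0,1],[0,0,0,0,0,0,1],[0,0,0,0,0,0,1]]'
python3 - <<'E'
from h import *
s=env.observe(); im=viewer.grab_frame("wrist"); cv2.imwrite("pics/w2.png",im[:,:,::-1])
c=cam("wrist",s); k=biggest(blue(im)); (u,v),r=cv2.minEnclosingCircle(k)
print(s["tool_pos"]); print(u,v,r,cv2.boundingRect(k))
P=onz(c,u,v,.075); print(P,tool(s,P), "top at tool axis proj",proj(c,[s["tool_pos"][0],s["tool_pos"][1],.075]))
E
```

```text
t: 1.87
tool_pos: [0.4728, -0.2866, 0.2696]
eef_rot: [0.0, 0.814, -0.581, -0.001]
ft_force: [-0.1, -0.3, -0.3]
grip_width: 0.0858
[ 0.47284035 -0.28663263  0.26962876]
319.3624267578125 286.0379943847656 69.50743103027344 (253, 217, 133, 139)
[ 0.47611415 -0.2858455   0.075     ] [  0.58677134  -3.73533684 194.62115244] top at tool axis proj [318.62924813 293.21825678]
```

View pics/w2.png

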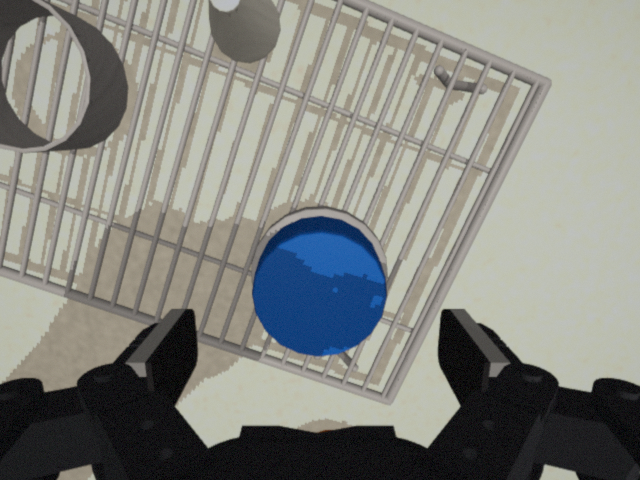

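Cap top face is centred near (319,291) and the tool axis projects to (318.6,293), so alignment is within about 1 mm. Next I go down over the rim.

```bash
python3 -m crank '[[0.5,-1,20,0,0,0,1],[0,0,20,0,0,0,1],[0,0,15,0,0,0,1],[0,0,10,0,0,0,1],[0,0,8.5,0,0,0,1],[0,0,0,0,0,0,1],[0,0,0,0,0,0,1]]'
python3 - <<'E'
from h import *
for n in("side","wrist"):
    im=viewer.grab_frame(n); 
    if n=="side": im=cv2.resize(im[260:440,150:390],(800,600),interpolation=cv2.INTER_CUBIC)
    cv2.imwrite(f"pics/{n}3.png",im[:,:,::-1])
E
```

```text
t: 2.5
tool_pos: [0.4752, -0.2861, 0.1972]
eef_rot: [-0.0, 0.814, -0.581, 0.0]
ft_force: [-0.1, -0.4, -0.6]
grip_width: 0.0855
```

View pics/side3.png

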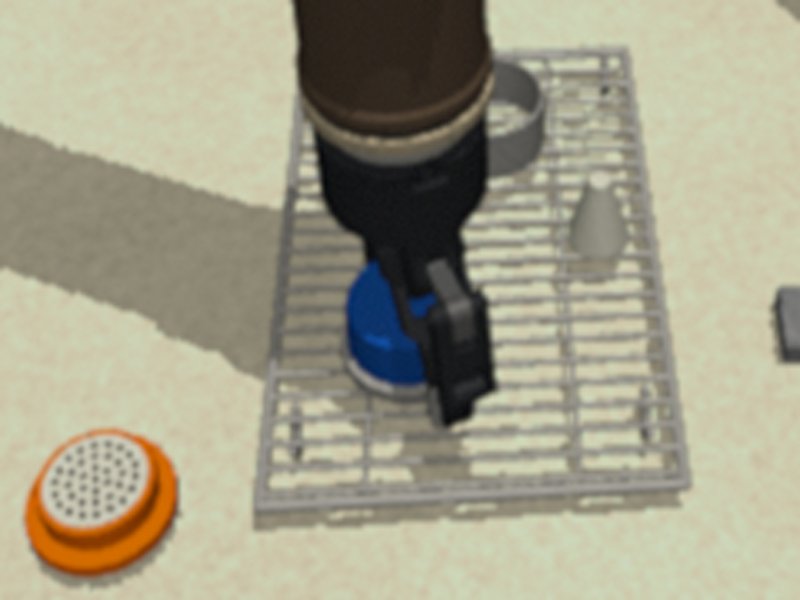

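View pics/wrist3.png

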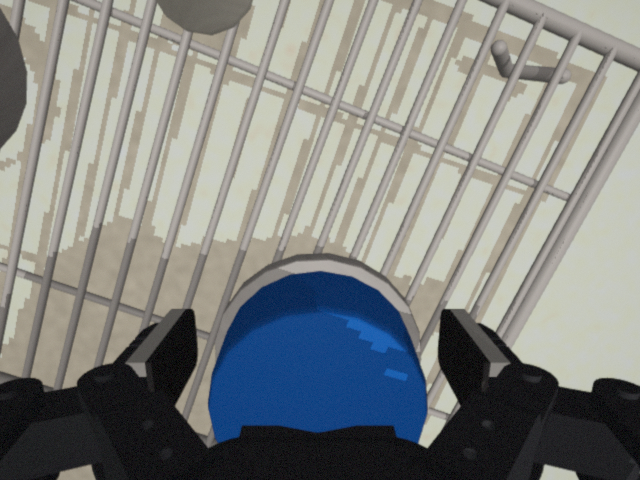

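The cap spans columns 209–427 in the wrist view, so it is centred (318), and the pads straddle the rim. I go down 2 mm more and close.

```bash
python3 -m crank '[[0,0,2,0,0,0,1],[0,0,0,0,0,0,0.7],[0,0,0,0,0,0,0.5],[0,0,0,0,0,0,0],[0,0,0,0,0,0,0],[0,0,0,0,0,0,0],[0,0,0,0,0,0,0],[0,0,0,0,0,0,0]]'
python3 - <<'E'
from h import *
for n in("side","wrist"):
    im=viewer.grab_frame(n); 
    if n=="side": im=cv2.resize(im[260:440,150:390],(800,600),interpolation=cv2.INTER_CUBIC)
    cv2.imwrite(f"pics/{n}4.png",im[:,:,::-1])
E
```

```text
t: 3.27
tool_pos: [0.4751, -0.2858, 0.1956]
eef_rot: [0.0, 0.814, -0.581, 0.0]
ft_force: [-2.4, 1.5, 9.0]
grip_width: 0.0668
```

View pics/side4.png

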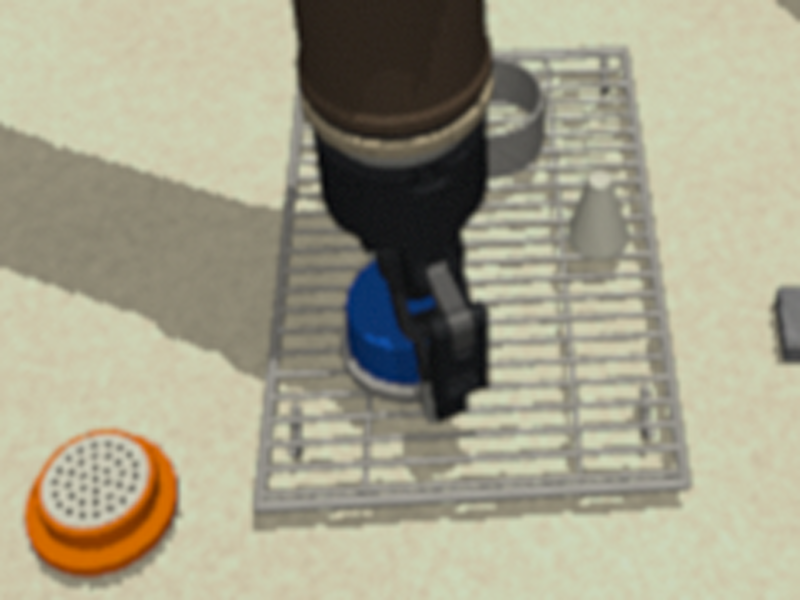

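View pics/wrist4.png

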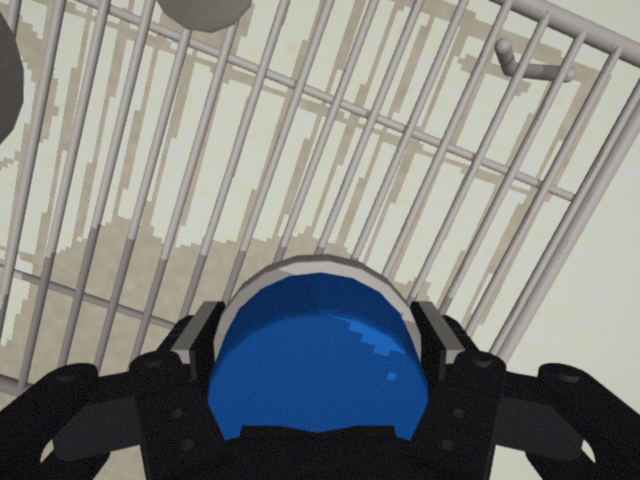

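The grip stopped at 66.8 mm, which is close to the 69 mm rim and not the 62 mm cap. I lift a little and check.

```bash
python3 -m crank '[[0,0,-3,0,0,0,0],[0,0,-7,0,0,0,0],[0,0,-10,0,0,0,0],[0,0,-10,0,0,0,0],[0,0,-5,0,0,0,0],[0,0,0,0,0,0,0]]'
python3 - <<'E'
from h import *
for n in("side","wrist"):
    im=viewer.grab_frame(n); 
    if n=="side": im=cv2.resize(im[230:410,150:390],(800,600),interpolation=cv2.INTER_CUBIC)
    cv2.imwrite(f"pics/{n}5.png",im[:,:,::-1])
E
```

```text
t: 3.87
tool_pos: [0.4755, -0.2861, 0.2315]
eef_rot: [-0.0, 0.814, -0.581, 0.001]
ft_force: [0.5, -0.1, -1.3]
grip_width: 0.0666
```

View pics/side5.png

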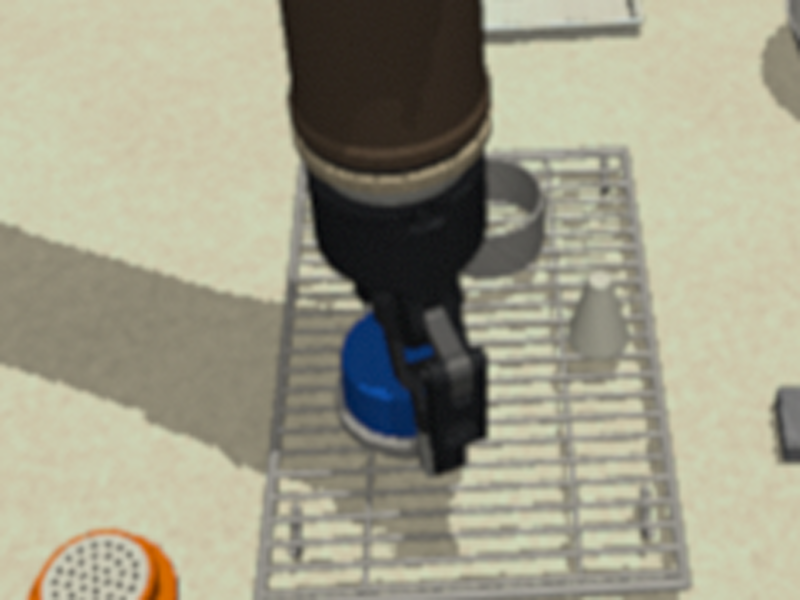

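View pics/wrist5.png

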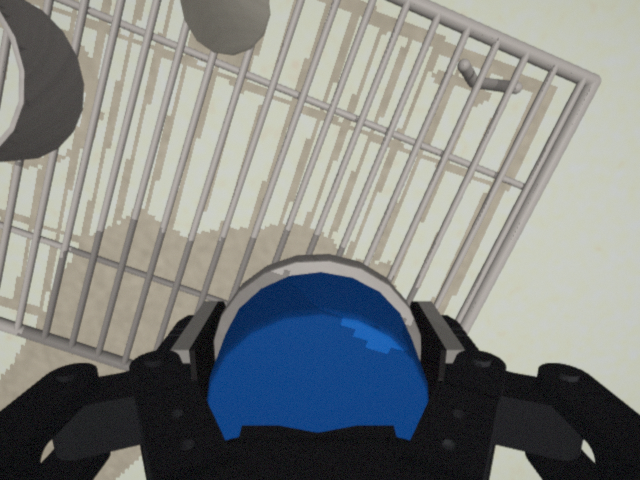

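Lid and cap rose together unchanged in the hand (rim arc still at row 256, about 1.3 N of weight). Now I lift higher and carry them beside the shaker so the wrist camera sees its mouth.

```bash
python3 -m crank '[[0,0,-10,0,0,0,0],[0,0,-18,0,0,0,0],[0,0,-22,0,0,0,0],[0,0,-18,0,0,0,0],[0,0,-10,0,0,0,0],[-8,-3,0,0,0,0,0],[-16,-5.5,0,0,0,0,0],[-24,-8,0,0,0,0,0]]'
python3 -m crank '[[-30,-10.5,0,0,0,0,0],[-30,-10.5,0,0,0,0,0],[-30,-10.5,0,0,0,0,0],[-30,-10.5,0,0,0,0,0],[-30,-10.5,0,0,0,0,0],[-30,-10.5,0,0,0,0,0],[-30,-10.5,0,0,0,0,0],[-30,-10.5,0,0,0,0,0]]'
python3 -m crank '[[-30,-10.5,0,0,0,0,0],[-30,-10.5,0,0,0,0,0],[-22,-8,0,0,0,0,0],[-14,-4,0,0,0,0,0],[0,0,0,0,0,0,0],[0,0,0,0,0,0,0],[0,0,0,0,0,0,0]]'
python3 - <<'E'
from h import *
s=env.observe(); im=viewer.grab_frame("wrist"); cv2.imwrite("pics/w6.png",im[:,:,::-1]); print(s["tool_pos"],s["eef_rot"],s["qpos"])
c=cam("wrist",s); print(proj(c,[.548,.1445,.083]))
E
```

```text
t: 4.63
tool_pos: [0.4742, -0.2356, 0.3067]
eef_rot: [0.0, 0.813, -0.582, -0.0]
ft_force: [0.0, -0.2, -1.2]
grip_width: 0.0668
t: 5.3
tool_pos: [0.4751, 0.0213, 0.3066]
eef_rot: [0.0, 0.814, -0.58, -0.001]
ft_force: [0.1, 0.1, -1.4]
grip_width: 0.0663
t: 5.88
tool_pos: [0.4757, 0.1201, 0.3068]
eef_rot: [0.001, 0.814, -0.581, -0.0]
ft_force: [-1.0, -0.2, -1.0]
grip_width: 0.0664
[0.47566714 0.12006076 0.30680813] [ 8.30890958e-04  8.14081371e-01 -5.80750126e-01 -3.48801236e-04] [-0.06254236  0.32515476 -0.34138299  2.0043973   0.14496738  0.83664641
 -1.72428848]
[318.75282983 113.12191   ]
```

View pics/w6.png

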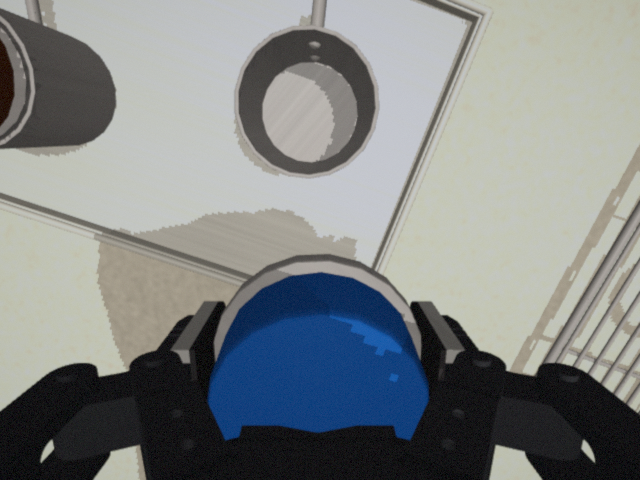

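```bash
python3 - <<'E'
from h import *
s=env.observe(); c=cam("wrist",s)
im=cv2.imread("pics/w6.png"); g=cv2.cvtColor(im,cv2.COLOR_BGR2GRAY)
m=cv2.inRange(g,0,100); r=np.zeros_like(m); r[15:195,225:390]=m[15:195,225:390]
n,l,st,ce=cv2.connectedComponentsWithStats(r); i=1+np.argmax(st[1:,4]); print(st[i])
k=cv2.convexHull(biggest((l==i).astype(np.uint8)))[:,0,:]
def fit(z):
    P=np.array([onz(c,u+0.,v+0.,z)[:2] for u,v in k]); A=np.c_[2*P,np.ones(len(P))]; x=np.linalg.lstsq(A,(P**2).sum(1),rcond=None)[0]
    rad=np.sqrt(x[2]+x[0]**2+x[1]**2); return x[:2],rad,np.abs(np.hypot(*(P-x[:2]).T)-rad).max()
print(fit(.083),fit(.078))
C,rad,_=fit(.083); t=tool(s,[*C,.083]); print("mouth tool mm",t)
P=np.array([onz(c,*p,.083)[:2] for p in[(235,103),(379,97),(308,25),(307,178)]]); print((P[0]+P[1])/2,(P[2]+P[3])/2,np.linalg.norm(P[0]-P[1]),np.linalg.norm(P[2]-P[3]))
# lid in hand
h,w=cam("wrist",s)[0],0
T=h["tool_from_camera"]
def ont(u,v,z):
    d=T[:3,:3]@np.array([(u-h["cx"])/h["fx"],(v-h["cy"])/h["fy"],1.]); o=T[:3,3]; return (o+d*(z-o[2])/d[2])*1000
print("rim edge tool",ont(320,254,.1565),ont(320,254,.1475), "inner edge cap", ont(318,273,.1475))
vis=im.copy(); cv2.polylines(vis,[k.reshape(-1,1,2)],True,(0,0,255),1); cv2.imwrite("pics/w6v.png",cv2.resize(vis[0:200,200:420],(660,600)))
E
```

```text
[ 239   30  136  144 7774]
(array([0.55003016, 0.15063009]), np.float64(0.03089359069617074), np.float64(0.00020721719830126342)) (array([0.55030549, 0.1508575 ]), np.float64(0.03168809512095986), np.float64(0.00021254629656985297))
mouth tool mm [ -5.32206943 -80.51153953 223.87491526]
[0.55191148 0.15098558] [0.54990969 0.15002408] 0.06534837758082145 0.06570248725572451
rim edge tool [  0.56541439 -29.58102811 156.5       ] [  0.50148035 -32.24965371 147.5       ] inner edge cap [-1.03292046e-01 -2.61413907e+01  1.47500000e+02]
```

View pics/w6v.png

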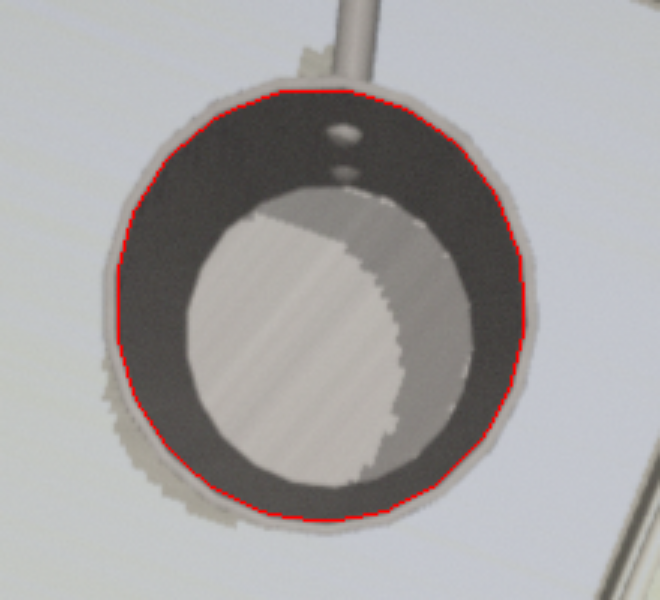

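```bash
python3 - <<'E'
from h import *
h=viewer.camera_params("wrist");T=h["tool_from_camera"]
def ont(u,v,z):
    d=T[:3,:3]@np.array([(u-h["cx"])/h["fx"],(v-h["cy"])/h["fy"],1.]); o=T[:3,3]; return (o+d*(z-o[2])/d[2])*1000
im=cv2.imread("pics/w6.png"); hs=cv2.cvtColor(im,cv2.COLOR_BGR2HSV)
print([(v,hs[v,320].tolist()) for v in list(range(250,280,2))+list(range(300,326,2))])
print("captop edge w5 center y:",ont(318,313,.1205)[1]+29)
im=cv2.imread("pics/w2.png"); hs=cv2.cvtColor(im,cv2.COLOR_BGR2HSV)
print([(v,hs[v,300].tolist()) for v in list(range(200,250,2))+list(range(350,362,2))])
# w2: TCP z .2696 cap top tool z .1946
for v in (225,230,235,355): print(v,ont(318,v,.1946))
print("w2 cap low edge",ont(318,216,.2696-.048)[1]+31, "rim low", ont(318,206,.2696-.039)[1]+34.5)
E
```

```text
[(250, [21, 22, 165]), (252, [22, 23, 165]), (254, [23, 20, 115]), (256, [15, 13, 79]), (258, [8, 12, 83]), (260, [30, 13, 100]), (262, [18, 16, 163]), (264, [16, 16, 172]), (266, [19, 16, 172]), (268, [17, 13, 172]), (270, [15, 15, 170]), (272, [111, 59, 116]), (274, [109, 187, 86]), (276, [108, 234, 86]), (278, [106, 237, 85]), (300, [106, 255, 78]), (302, [108, 215, 82]), (304, [108, 206, 83]), (306, [108, 199, 86]), (308, [108, 237, 85]), (310, [108, 221, 89]), (312, [107, 220, 95]), (314, [107, 219, 112]), (316, [108, 207, 127]), (318, [107, 214, 130]), (320, [107, 212, 131]), (322, [106, 229, 126]), (324, [107, 210, 130])]
captop edge w5 center y: 3.7905325019446394
[(200, [30, 21, 178]), (202, [20, 40, 159]), (204, [21, 41, 161]), (206, [21, 37, 160]), (208, [19, 37, 132]), (210, [15, 18, 83]), (212, [20, 15, 152]), (214, [15, 15, 169]), (216, [13, 13, 172]), (218, [162, 9, 139]), (220, [112, 200, 79]), (222, [108, 216, 79]), (224, [106, 252, 78]), (226, [110, 216, 84]), (228, [109, 198, 85]), (230, [110, 182, 87]), (232, [107, 233, 94]), (234, [107, 218, 125]), (236, [106, 212, 165]), (238, [106, 200, 173]), (240, [106, 196, 173]), (242, [107, 195, 173]), (244, [107, 202, 173]), (246, [106, 202, 173]), (248, [106, 194, 172]), (350, [108, 212, 125]), (352, [109, 183, 121]), (354, [22, 32, 144]), (356, [20, 41, 150]), (358, [19, 41, 157]), (360, [26, 24, 170])]
225 [-2.30805823e-02 -3.09068648e+01  1.94600000e+02]
230 [-2.17624815e-02 -2.87656560e+01  1.94600000e+02]
235 [-2.04354701e-02 -2.66099721e+01  1.94600000e+02]
355 [1.43416967e-02 2.98843251e+01 1.94600000e+02]
w2 cap low edge 1.5925124818044765 rim low 1.7628054841425893
```

```bash
python3 - <<'E'
import cv2,numpy as np
a=cv2.imread("pics/w2.png")[195:375,240:400]; cv2.imwrite("pics/w2c.png",cv2.resize(a,(533,600),interpolation=cv2.INTER_CUBIC))
E
```

```text
(no output)
```

View pics/w2c.png

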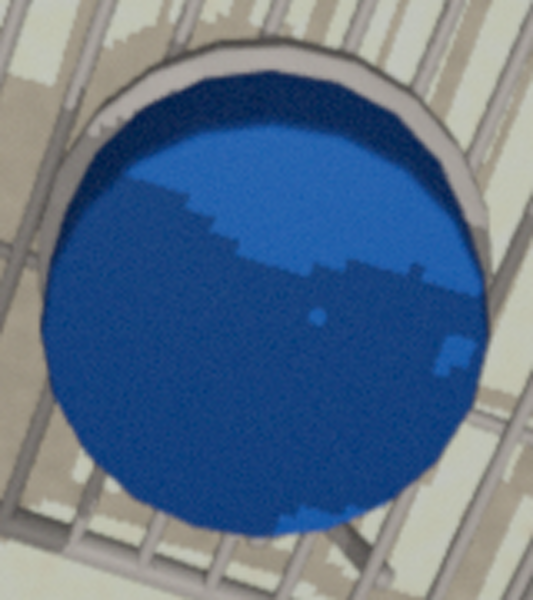

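With consistent edges, the lid sits at tool (0, +4.3) mm in the hand. The mouth fit has a radius of 30.9 mm (31 expected), with the mouth at tool (-5.3, -80.5). So I shift x -5.3 and y -84.8, then go down to just above the mouth.

```bash
python3 -m crank '[[-0.3,-8,0,0,0,0,0],[-1,-16,0,0,0,0,0],[-1,-20,0,0,0,0,0],[-1,-20,0,0,0,0,0],[-1,-14,0,0,0,0,0],[-1,-6.8,0,0,0,0,0],[0,0,0,0,0,0,0],[0,0,0,0,0,0,0]]'
python3 -m crank '[[0,0,10,0,0,0,0],[0,0,14,0,0,0,0],[0,0,10,0,0,0,0],[0,0,6,0,0,0,0],[0,0,3,0,0,0,0],[0,0,0,0,0,0,0],[0,0,0,0,0,0,0]]'
python3 - <<'E'
from h import *
s=env.observe(); print(s["tool_pos"], "mouth rel (want 0,4.3)",tool(s,[.5500,.1506,.083]))
for n in("side","scene","wrist"):
    im=viewer.grab_frame(n); 
    if n=="side": im=cv2.resize(im[110:260,220:420],(800,600),interpolation=cv2.INTER_CUBIC)
    if n=="scene": im=cv2.resize(im[200:350,280:480],(800,600),interpolation=cv2.INTER_CUBIC)
    cv2.imwrite(f"pics/{n}7.png",im[:,:,::-1])
E
```

```text
t: 6.6
tool_pos: [0.5544, 0.1529, 0.3071]
eef_rot: [0.0, 0.814, -0.581, -0.0]
ft_force: [-0.2, -0.5, -1.0]
grip_width: 0.0667
t: 7.18
tool_pos: [0.5546, 0.1534, 0.2647]
eef_rot: [-0.0, 0.814, -0.581, 0.0]
ft_force: [0.4, 0.6, -1.9]
grip_width: 0.0665
[0.55458171 0.15343724 0.26469028] mouth rel (want 0,4.3) [  1.18644909   5.26157663 181.69014552]
```

View pics/side7.png

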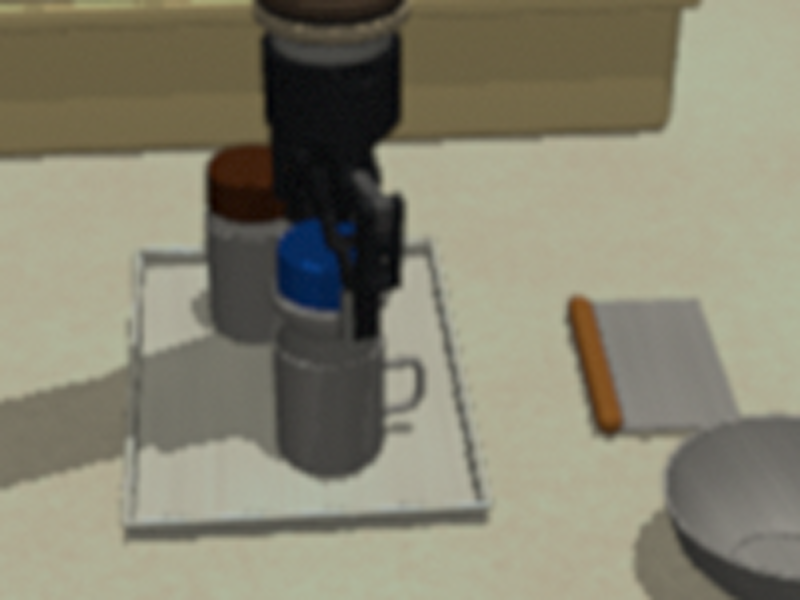

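View pics/scene7.png

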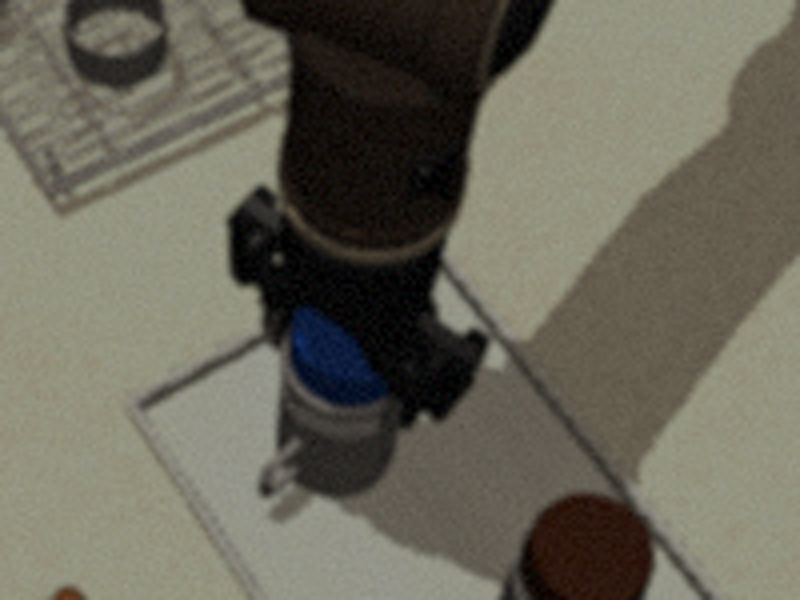

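View pics/wrist7.png

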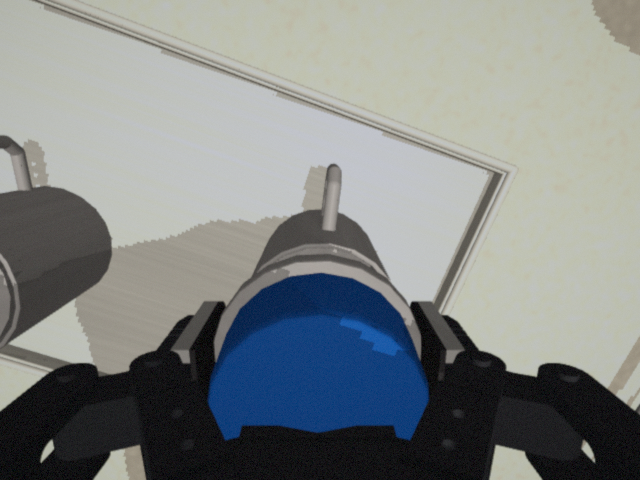

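```bash
python3 - <<'E'
import cv2
a=cv2.imread("pics/wrist7.png")[200:320,210:430]; cv2.imwrite("pics/w7c.png",cv2.resize(a,(800,436),interpolation=cv2.INTER_CUBIC))
E
```

```text
(no output)
```

View pics/w7c.png

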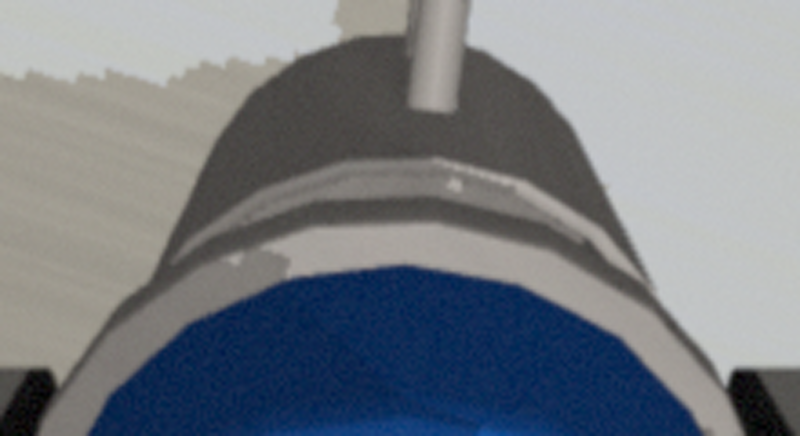

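The can rim arc is at row 243.5, about column 322, and the lid rim's lower edge is at row 255, column 321. That gives a correction of about +0.8 in x and +1.2 in y, which agrees with the pose numbers. I lower in stages, watching force.

```bash
python3 -m crank '[[0.8,1.2,0,0,0,0,0],[0,0,4,0,0,0,0],[0,0,4,0,0,0,0],[0,0,4,0,0,0,0],[0,0,3,0,0,0,0],[0,0,0,0,0,0,0]]'
python3 -m crank '[[0,0,2,0,0,0,0],[0,0,2,0,0,0,0],[0,0,2,0,0,0,0],[0,0,0,0,0,0,0]]'
```

```text
t: 7.83
tool_pos: [0.5534, 0.1522, 0.2486]
eef_rot: [0.001, 0.814, -0.581, -0.0]
ft_force: [0.2, -0.2, -1.0]
grip_width: 0.0667
t: 8.17
tool_pos: [0.5536, 0.1522, 0.2432]
eef_rot: [0.0, 0.814, -0.581, -0.0]
ft_force: [0.5, 0.4, -1.4]
grip_width: 0.0668
```

Plug is in about 10 mm with no contact force. I continue in small steps until contact.

```bash
python3 -m crank '[[0,0,1,0,0,0,0],[0,0,1,0,0,0,0],[0,0,0,0,0,0,0]]'; python3 -m crank '[[0,0,1,0,0,0,0],[0,0,0.5,0,0,0,0],[0,0,0,0,0,0,0]]'
```

```text
t: 8.42
tool_pos: [0.5537, 0.1522, 0.2414]
eef_rot: [0.0, 0.814, -0.581, -0.0]
ft_force: [-0.2, 0.7, -1.5]
grip_width: 0.0665
t: 8.67
tool_pos: [0.5537, 0.1523, 0.24]
eef_rot: [0.0, 0.814, -0.581, -0.0]
ft_force: [0.3, 0.2, -1.1]
grip_width: 0.067
```

```bash
python3 -m crank '[[0,0,0.7,0,0,0,0],[0,0,0.5,0,0,0,0],[0,0,0,0,0,0,0]]'; python3 -m crank '[[0,0,0.7,0,0,0,0],[0,0,0,0,0,0,0]]'
```

```text
t: 8.92
tool_pos: [0.5538, 0.1524, 0.2397]
eef_rot: [-0.0, 0.814, -0.581, 0.0]
ft_force: [-2.4, -1.5, 6.5]
grip_width: 0.0669
t: 9.08
tool_pos: [0.5538, 0.1525, 0.2397]
eef_rot: [-0.0, 0.814, -0.581, 0.0]
ft_force: [-5.1, -1.1, 12.9]
grip_width: 0.0669
```

Contact came at TCP 0.2397, where 0.2395 was expected, so it appears to be home. I check visually before letting go.

```bash
python3 - <<'E'
from h import *
for n in("side","wrist"):
    im=viewer.grab_frame(n); 
    im=im[130:250,240:400] if n=="side" else im[200:350,200:440]
    cv2.imwrite(f"pics/{n}8.png",cv2.resize(im,(800,600 if n=="side" else 500),interpolation=cv2.INTER_CUBIC)[:,:,::-1])
E
```

```text
(no output)
```

View pics/side8.png

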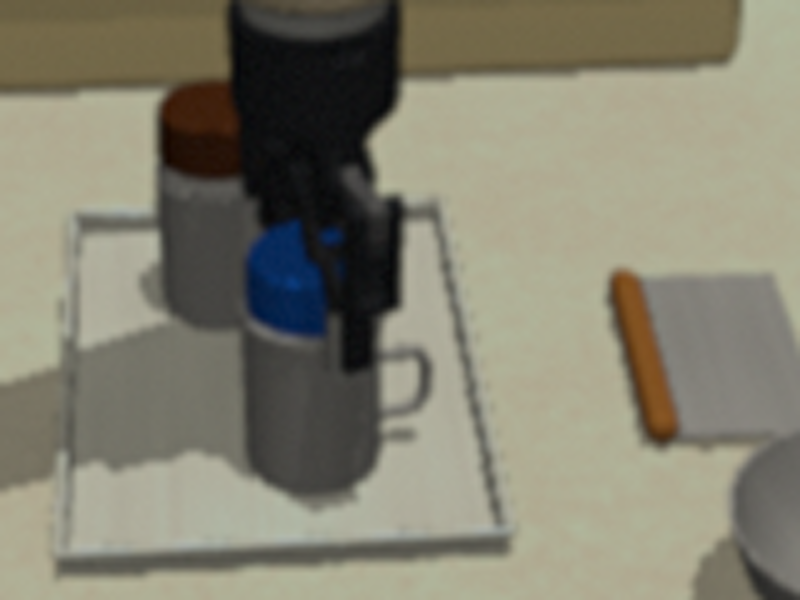

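View pics/wrist8.png

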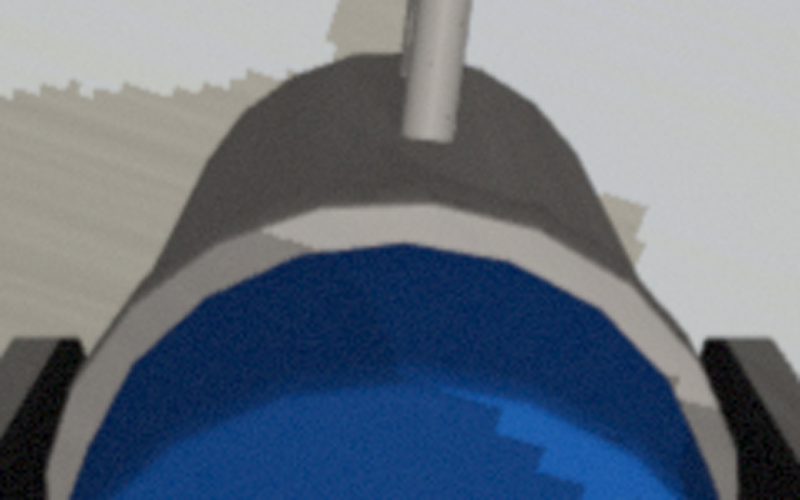

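The lid rim now sits on the can rim with no gap visible. I unload the downward push, then open.

```bash
python3 -m crank '[[0,0,-0.7,0,0,0,0],[0,0,-0.5,0,0,0,0],[0,0,0,0,0,0,0]]'
python3 -m crank '[[0,0,0,0,0,0,0.85],[0,0,0,0,0,0,0.92],[0,0,0,0,0,0,1],[0,0,0,0,0,0,1],[0,0,0,0,0,0,1],[0,0,0,0,0,0,1]]'
python3 - <<'E'
from h import *
for n in("side","wrist"):
    im=viewer.grab_frame(n); 
    im=im[130:250,240:400] if n=="side" else im
    cv2.imwrite(f"pics/{n}9.png",(cv2.resize(im,(800,600),interpolation=cv2.INTER_CUBIC) if n=="side" else im)[:,:,::-1])
E
```

```text
t: 9.43
tool_pos: [0.5538, 0.1523, 0.2397]
eef_rot: [-0.0, 0.814, -0.581, 0.0]
ft_force: [-0.7, -1.7, 4.2]
grip_width: 0.0668
t: 9.93
tool_pos: [0.5537, 0.1523, 0.2393]
eef_rot: [0.0, 0.814, -0.581, -0.0]
ft_force: [0.4, -0.2, 0.5]
grip_width: 0.085
```

View pics/side9.png

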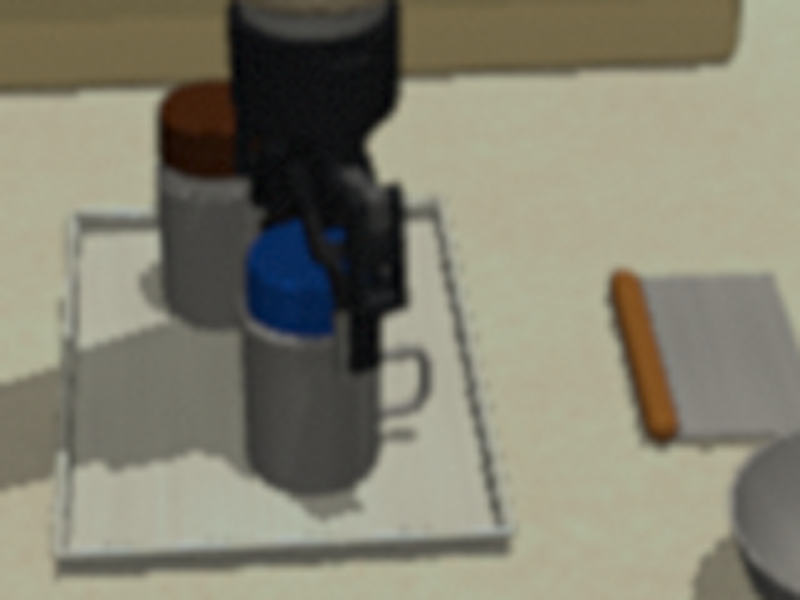

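View pics/wrist9.png

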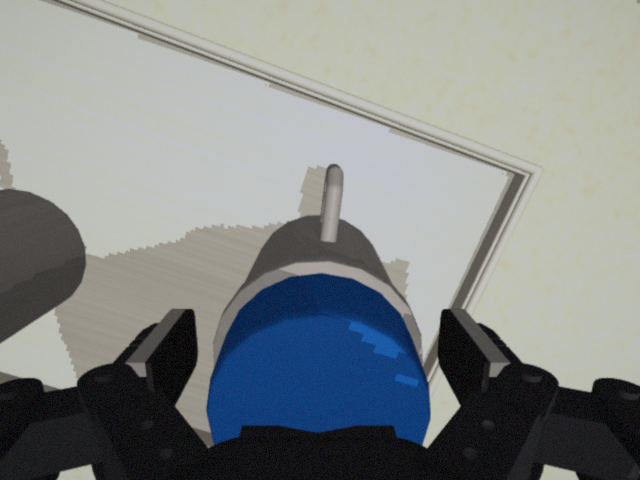

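The lid is released and seated. The pads are symmetric about the cap (207–430, centre 318.5). I rise so the fingertips clear the rim by about 7 mm, centre in y, and close on the cap only.

```bash
python3 -m crank '[[0,0,-6,0,0,0,1],[0,0,-10,0,0,0,1],[0,0,-8,0,0,0,1],[0,2,-3.7,0,0,0,1],[0,2,0,0,0,0,1],[0,0,0,0,0,0,1],[0,0,0,0,0,0,1]]'
python3 - <<'E'
from h import *
for n in("side","wrist"):
    im=viewer.grab_frame(n); 
    im=im[130:250,240:400] if n=="side" else im
    cv2.imwrite(f"pics/{n}10.png",(cv2.resize(im,(800,600),interpolation=cv2.INTER_CUBIC) if n=="side" else im)[:,:,::-1])
E
```

```text
t: 10.62
tool_pos: [0.5496, 0.1508, 0.267]
eef_rot: [0.0, 0.814, -0.581, 0.0]
ft_force: [-0.4, -0.6, 0.2]
grip_width: 0.0852
```

View pics/side10.png

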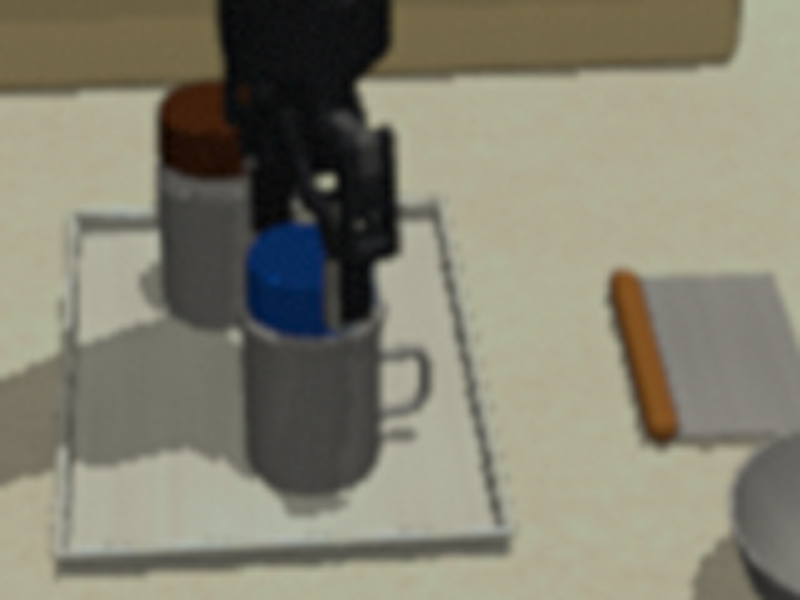

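View pics/wrist10.png

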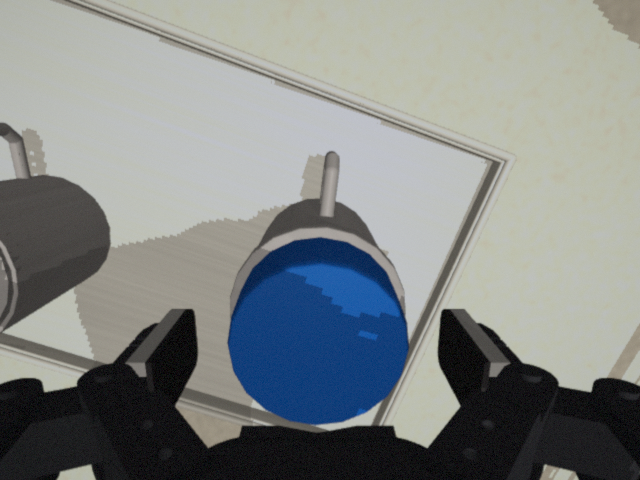

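The whole lid rim ring is flush on the can, and the cap is centred at column 319. Closing on the cap.

```bash
python3 -m crank '[[0,0,0,0,0,0,0.8],[0,0,0,0,0,0,0.72],[0,0,0,0,0,0,0.6],[0,0,0,0,0,0,0],[0,0,0,0,0,0,0],[0,0,0,0,0,0,0],[0,0,0,0,0,0,0]]'
python3 - <<'E'
from h import *
for n in("side","wrist"):
    im=viewer.grab_frame(n); 
    im=im[130:250,240:400] if n=="side" else im
    cv2.imwrite(f"pics/{n}11.png",(cv2.resize(im,(800,600),interpolation=cv2.INTER_CUBIC) if n=="side" else im)[:,:,::-1])
E
```

```text
t: 11.3
tool_pos: [0.5501, 0.151, 0.2675]
eef_rot: [-0.0, 0.814, -0.581, 0.0]
ft_force: [-0.5, -1.1, 5.7]
grip_width: 0.0575
```

View pics/side11.png

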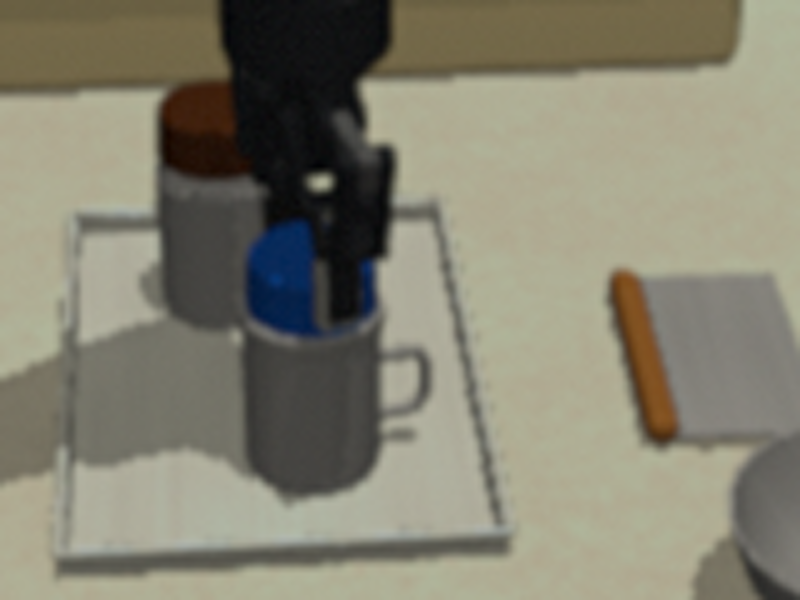

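View pics/wrist11.png

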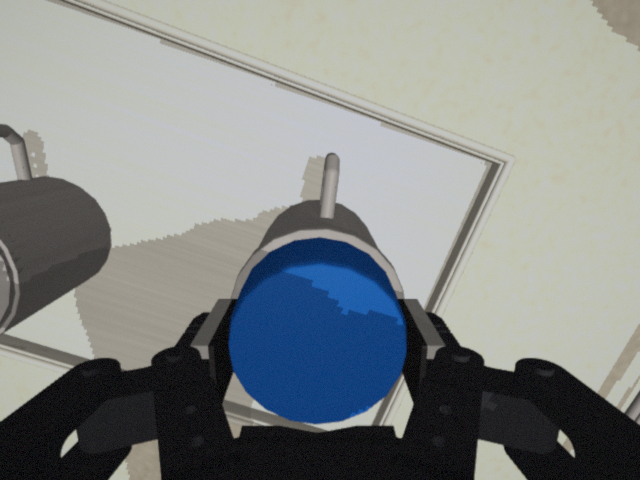

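Width is 57.5 mm, about 2 mm under the 60 mm cap just as the rim grip read low, and the fingertips stop above the steel rim. Lifting slowly and straight up, then a check.

```bash
python3 -m crank '[[0,0,-1,0,0,0,0],[0,0,-2,0,0,0,0],[0,0,-3,0,0,0,0],[0,0,-4,0,0,0,0],[0,0,-5,0,0,0,0],[0,0,-6,0,0,0,0],[0,0,-7,0,0,0,0],[0,0,-7,0,0,0,0]]'
python3 - <<'E'
from h import *
im=viewer.grab_frame("side")[110:260,220:420]
cv2.imwrite("pics/side12.png",cv2.resize(im,(800,600),interpolation=cv2.INTER_CUBIC)[:,:,::-1])
E
```

```text
t: 12.07
tool_pos: [0.55, 0.151, 0.3029]
eef_rot: [-0.0, 0.814, -0.581, 0.0]
ft_force: [-0.8, 0.4, -0.7]
grip_width: 0.0577
```

View pics/side12.png

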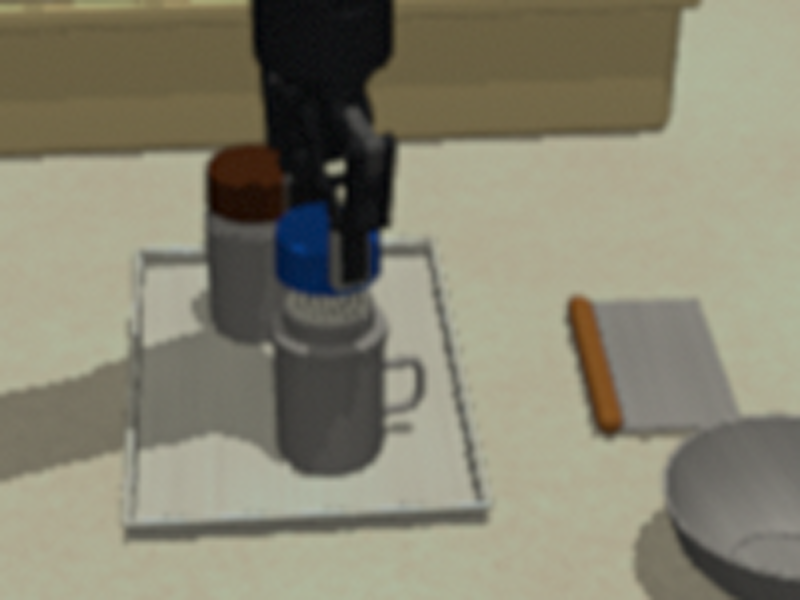

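The cap is off and level, and the lid stays seated with its perforated top visible at (328,303). I continue up to about 9 cm.

```bash
python3 -m crank '[[0,0,-8,0,0,0,0],[0,0,-12,0,0,0,0],[0,0,-14,0,0,0,0],[0,0,-12,0,0,0,0],[0,0,-8,0,0,0,0],[0,0,-4,0,0,0,0],[0,0,0,0,0,0,0],[0,0,0,0,0,0,0]]'
python3 -m crank '[[0,0,0,0,0,0,0],[0,0,0,0,0,0,0],[0,0,0,0,0,0,0],[0,0,0,0,0,0,0]]'
python3 - <<'E'
from h import *
for n in("side","scene"):
    im=viewer.grab_frame(n); 
    im=im[100:250,220:420] if n=="side" else im[220:370,280:480]
    cv2.imwrite(f"pics/{n}13.png",cv2.resize(im,(800,600),interpolation=cv2.INTER_CUBIC)[:,:,::-1])
im=viewer.grab_frame("wrist"); cv2.imwrite("pics/w13.png",im[:,:,::-1])
E
```

```text
t: 12.78
tool_pos: [0.5498, 0.1509, 0.36]
eef_rot: [0.0, 0.814, -0.581, 0.0]
ft_force: [1.3, -0.0, -1.1]
grip_width: 0.0573
t: 13.12
tool_pos: [0.5498, 0.151, 0.3596]
eef_rot: [0.0, 0.814, -0.581, -0.0]
ft_force: [-0.0, 0.2, 0.4]
grip_width: 0.0577
```

View pics/side13.png

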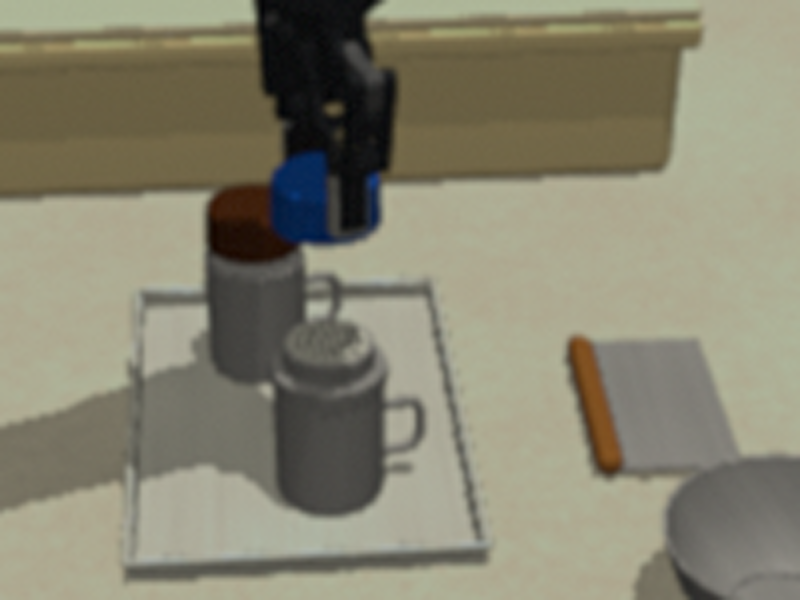

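View pics/scene13.png

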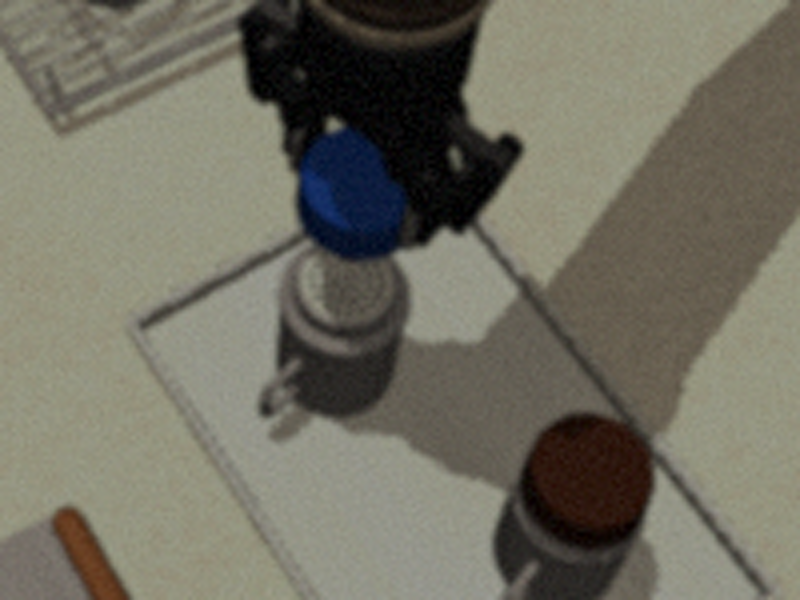

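View pics/w13.png

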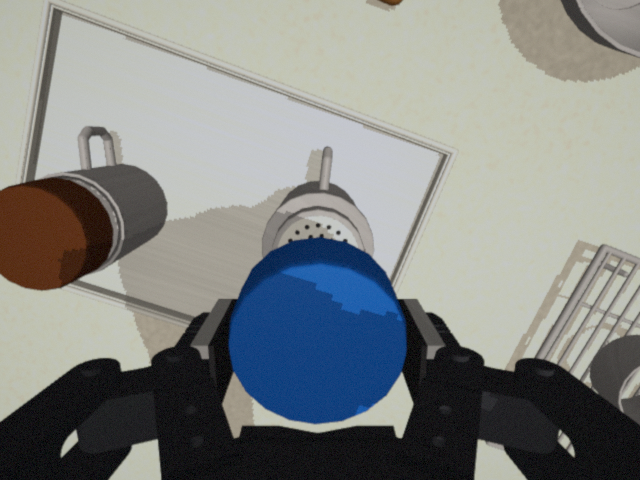

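The shaker is upright and where it was in the side view (crop columns 277–384, same as before). The lid is flush, and the cap is level and 92 mm up.

```bash
python3 -c "
from bench import env
print(env.close_job())"
```

```text
the job is handed in; nothing more can be done
None
```

The job is handed in. The sieve lid is seated on the open shaker, and the arm is still gripping the blue cap, level, about 92 mm above where it sat. It took about 13 s of the 48 s allowed.

- **Placing the lid:** I gripped it by the wide rim with the cap on. It met the can rim at tool height 0.2397 m, against 0.2395 m expected. The highest contact force I read was about 13 N, and I eased off the downward push before letting go.
- **Lifting the cap:** I closed on the cap alone, with the fingertips above the lid's rim, and lifted straight up.
- **Last checks:** All three views show the lid flush, the shaker upright and unmoved, and the cocoa shaker as before. I did not look again at the nozzle, brush or orange lid after the carry.
- **Readings that disagreed:**
  - The grip widths read about 2 mm under the true diameters (66.8 mm on the 69 mm rim, 57.7 mm on the cap, about 60 mm where gripped).
  - My first estimates of the lid's position differed by about 4 mm between cameras. The lid sat about 4 mm off-centre along the pads, and I corrected for that when placing it.

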